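# Unlock the cam and set the trimming slide home

### The job

Set the casting-trimming jig: first swing the lever of the eccentric cam round until it points straight away from the slide, so that the low side of the cam faces the slide, and only then push the slide forward by its upright tab until it is fully home. Work with the fingertips or the outside of the fingers only: do not take the lever or the tab between the fingers, do not touch the casting, which must stay lying in its nest on the slide, and leave the other things where they are.

Things in the scene. Friction and masses are not known exactly. Their poses are not given: they have to be found in the camera images.
- jig: the trimming jig, fixed to the table: an aluminium base plate 245x124x10 mm (x -150 to +95, y +-62 in its frame). Origin: under the cam's pivot, on the table top; x = forward, the way the slide is pushed, y = left, z up. The pivot is the vertical line x = y = 0. Two wooden cheeks with a saw slot stand at y +-44 to 54, x -85 to -21, top at z 40; nothing else fixed is higher than 20. The cam is a steel disc of radius 26, z 12 to 24, its centre 11 mm off the pivot
- cam (a joint): angle of the cam about the jig's z, rad, counter-clockwise from above positive. 0: high point, bulge and lever point back to the slide (-x of the jig) and the slide is blocked. +3.14 or -3.14, either way round: low point, bulge and lever point straight forward (+x of the jig). The lever's direction in the jig frame is (-cos q, -sin q). Turns from -3.7 to +3.7, starts between -1.1 and 1.1; stiff (0.2 N m, some 4 N at the lever's end) and stays where it is left
- lever_grip (a point): point on the lever's centre line, at half its height, 55 mm from the pivot and 56 mm above the table; its x points from there to the pivot. The lever is a level steel bar that lies above the cam and all the rest of the jig but the tab: 12 wide, z 48 to 64, its end 65 from the pivot; a round hub of radius 11 on the pivot rises to z 70
- slide (a joint): how far the slide has gone forward, m: 0 at the start, 0.022 fully home, where the tab's foot meets the rear ends of the guide rails. Needs about 3 N and stays where it is left. The cam leaves it free to go home only near the low point
- push_face (a point): centre of the rear (robot side) face of the slide's upright steel tab, 48 mm above the table, 103 mm behind the pivot at the start; axes as the jig's. The tab is 60 wide (y), 8 thick (x), its top at z 60; push it along the jig's +x. Behind it the base plate (top at z 10) is free
- nest (a point): middle of the floor of the wooden nest on the slide, 23 mm above the table, 75 mm behind the pivot at the start; moves with the slide. Nest walls 7 high, 22 apart along x, 54 long in y
- work_casting: white resin figure casting, 18x68x15, lying loose across the slide in the nest; origin at the middle of its underside, its length along its y; its top at z 38
- spare_casting_a: bystander: white resin figure casting, 18x68x18, lying right of the jig, its length along its y (mm); origin at the middle of its underside
- spare_casting_b: bystander: white resin figure casting, 20x68x30, lying right of the jig, its length along its y (mm); origin at the middle of its underside
- tin_lid: bystander: round pressed tin lid with trimmings, 76 across, 9 high, left of the jig (mm); origin at the middle of its underside
- sand_block: bystander: cork sanding block wrapped in grey paper, 47x85x26, left of the jig (mm); origin at the middle of its underside
- marker_pen: bystander: marker pen, 17x135x16, lying left of the jig, beyond the lid and the sanding block, its length along its y (mm); origin at the middle of its underside
- tab_mid (a point): middle of the same tab's thickness, 4 mm ahead of push_face, same height and axes
Mind the look-alikes: they are no part of the job. What is shaped like the work_casting but purple or red is not meant.

How it is judged:
By the outcome, as a careful person would: the job done as asked, in the order asked, and still so for the second after the job is handed in, with the robot touching nothing.
It also fails if it takes over 48 s, if anything falls off the work surface, if the arm or the gripper's body presses on something with over 40 N, if the wrist force passes 120 N, or if a joint passes its speed limit or range.

### The arm

A 7-joint arm with a two-finger parallel gripper is mounted at the origin on the work surface; the furniture and walls round the work are solid. World frame = base frame: x ahead of the robot, y to its left, z up, the work surface at z = 0. Lengths are in m, angles in rad, forces in N, time in s.
With the tool pointing down it reaches from about 0.4 to 0.85 m from the base axis. Payload 10.4 kg.
Tool frame: the origin (TCP) lies midway between the tips of the shut fingers; the grasp point (between the pads) lies 19 mm behind it; z points along the fingers, y is the direction in which the jaws open and shut (so a half turn about z gives the same grasp; the last joint's range is limited). The gripper opens to 85 mm and grips with 20 to 120 N. Pads are 22 mm wide; open, the fingers measure 114 mm over their backs; the gripper's body (76 mm by 85 mm) begins 54 mm behind the grasp point. The pads swing forward as they close: fully open they stand 13 mm farther back than shut.
Start: joints at [-1.149, 0.332, -0.065, 1.46, 0.022, 1.35, -0.088], TCP at [0.269, 0.564, 0.231] pointing down, gripper open.
Joint ranges: [-2.6, 2.6], [-0.5, 2.12], [-1.47, 1.34], [0.16, 2.42], [-1.27, 4.41], [0.06, 2.06], [-2.6, 2.6]. Speed limits (rad/s): [2.22, 2.22, 2.79, 2.79, 3.14, 3.14, 3.14].

### API

Orientations are given as a unit quaternion [x, y, z, w].
In Python, from workcell import get_obs, camera, calibration, hand_in gives the robot as it stands.
- The arm moves only by the shell command python3 -m handwheel 'ROWS' [FORCE]. ROWS is JSON, a list of rows, each an object with "jaw": the finger opening in mm, from 0 to 85.4; "delta_pos": the shift along the tool's x, y, z scaled (see below), a list of three; "turn": the turn about the tool's z scaled (see below). In form: [{"jaw": jaw, "delta_pos": [tx, ty, tz], "turn": turn}, ...]. A call has 1 to 10 rows; each row is the pose to reach, as a shift and turn from the pose commanded when the call began, along the tool's axes at that moment, turning the shorter way round; what a row does not reach only later rows make up. The controller multiplies each number of a shift by 1 m and each number of a turn by pi rad. A row lasts 1/12 s, in which the tool goes at most 41.7 mm and 7.16 degrees, less where a joint would pass 70% of its speed; a pose out of reach is approached as far as the arm can. A call with a number of a shift or a turn outside -1 to 1 is refused whole. A call with a gripper value outside its range is refused whole. The fingers move at their own pace and stop on an object; FORCE is the grip in N (left out, the last holds). Time passes only in rows, so rows that repeat a pose let the fingers close. It gives the time, the measured TCP pose, the force and the opening at its end, in the units of the state.
- get_obs(): the state, without advancing time (a new reading comes with each control period).
- camera(name): name is "scene" or "top"; returns the picture (420x560x3 uint8, red, green, blue); there is no depth.
- calibration(name): a dict with "mtx" (3x3 intrinsics, pixels), "dist_coeffs" ([k1, k2, p1, p2, k3] as OpenCV has them; the pictures are not rectified), "rvec" (rotation vector, rad) and "tvec" (3), from world to camera coordinates, as OpenCV has them. Camera axes: x right, y down, z forward; pixel columns grow to the right and rows downward; lengths in m; the calibration is good to about 2 mm. A picture is of the moment at which its call begins. calibration takes no time and is no camera call.
- hand_in(): hands the job in, once; it reports no verdict.
The state is a dict: "clock": time; "joint_pos": joint angles; "joint_velocities": joint speeds; "tau": joint torques, N m; "position": TCP position; "ee_rot": TCP orientation; "ft_force": force on the tool from outside, world axes, zero at the start; "torque": the same for the moment, N m; "grip_width": opening from 0.0 (shut) to 1.0 (fully open).
Only numpy, scipy, OpenCV 4.12 (cv2) and the standard library are available. Lean on these libraries where they do the work, as an engineer would, in place of code of your own. Each camera call takes 0.05 s, during which the arm holds its last target.

## Working session

There is one attempt and no reset: what is moved stays moved. The work goes in short steps, Python scripts to look and compute and a shell command to move; the robot and the scene stay as the last step left them, time stands still between calls to the robot, and variables do not carry over. Pictures are saved under pics/ and viewed, and the job is handed in when it is done.

```bash
ls; mkdir -p pics; python3 - <<'E'
from workcell import *
import cv2
for n in("scene","top"):
    cv2.imwrite(f"pics/{n}0.png",camera(n)[:,:,::-1]); print(n,calibration(n))
print(get_obs())
E
```

```text
pics
scene {'mtx': array([[495.38338827,   0.        , 280.54070787],
       [  0.        , 495.38338827, 205.39036888],
       [  0.        ,   0.        ,   1.        ]]), 'dist_coeffs': array([-0.13780443,  0.        ,  0.        ,  0.        ,  0.        ]), 'rvec': array([ 2.0651885 , -0.60829212,  0.30053525]), 'tvec': array([-0.40749728,  0.21848782,  1.02702203])}
top {'mtx': array([[503.77644732,   0.        , 285.6987589 ],
       [  0.        , 503.77644732, 208.52403458],
       [  0.        ,   0.        ,   1.        ]]), 'dist_coeffs': array([-0.1113653,  0.       ,  0.       ,  0.       ,  0.       ]), 'rvec': array([ 2.11209241, -2.11276465,  0.21904623]), 'tvec': array([0.05836468, 0.51428062, 1.0481875 ])}
{'clock': 0.1, 'joint_pos': array([-1.14862081,  0.33282064, -0.06470242,  1.46085395,  0.02159132,
        1.34990491, -0.08847246]), 'joint_velocities': array([-1.60594916e-05, -9.47989992e-04, -5.92618277e-04, -2.10826923e-03,
       -7.10112679e-04, -1.73877317e-03, -1.77878525e-04]), 'tau': array([ 1.93958658e-03, -6.26741195e+01,  4.93128283e-02, -3.92436612e+01,
        1.62907911e-02,  6.80964367e-03,  1.76943678e-05]), 'position': array([0.2687634 , 0.56388814, 0.23058964]), 'ee_rot': array([ 2.20536209e-01,  9.75378574e-01, -6.34955356e-04, -1.18452655e-04]), 'ft_force': array([0.49017283, 0.11891638, 0.03657208]), 'torque': array([0.02489777, 0.00800036, 0.01539601]), 'grip_width': 0.9969169063608475}
```

View pics/scene0.png

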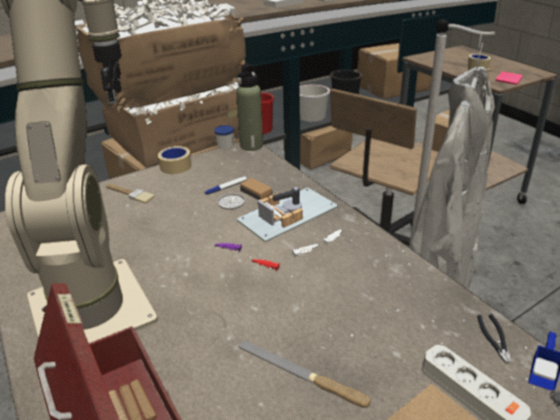

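View pics/top0.png

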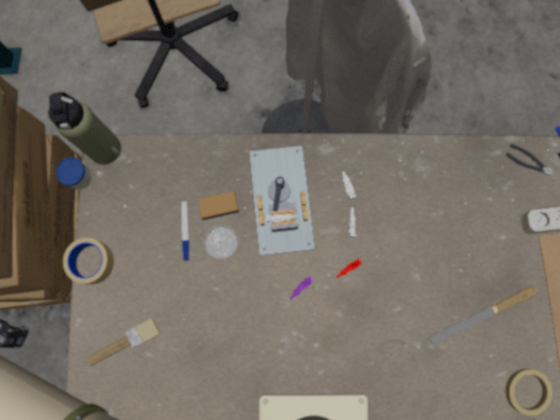

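The top view shows the jig plate spanning about (250–314, 147–254), the cam hub near (280,181) and the lever pointing back to about (277,208). The work casting is at about (284,217), and the spares are at (348,185) and (352,221). The purple (301,289) and red (349,269) look-alikes lie outside the jig. I'll take a closer crop.

```bash
python3 - <<'E'
import cv2
a=cv2.imread("pics/top0.png")[138:263,235:330]
cv2.imwrite("pics/topc.png",cv2.resize(a,None,fx=4.75,fy=4.75,interpolation=cv2.INTER_CUBIC))
a=cv2.imread("pics/scene0.png")[180:240,230:345]
cv2.imwrite("pics/scenec.png",cv2.resize(a,None,fx=6,fy=6,interpolation=cv2.INTER_CUBIC))
E
```

```text
(no output)
```

View pics/topc.png

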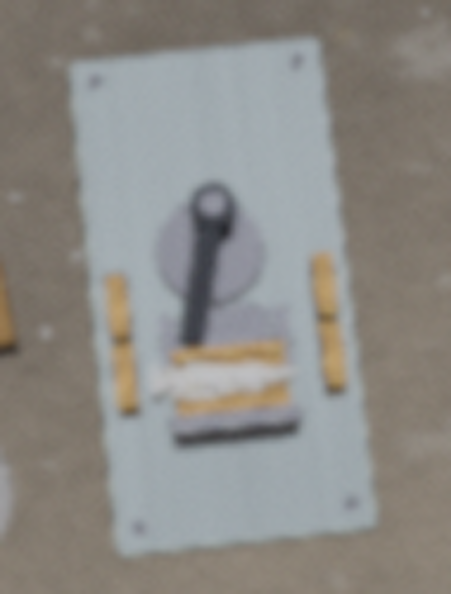

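View pics/scenec.png

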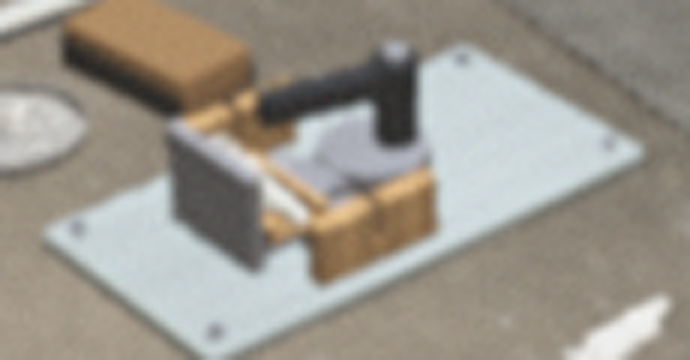

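```bash
cat > h.py <<'E'
import numpy as np,cv2
from workcell import *
from scipy.optimize import least_squares
C={n:calibration(n) for n in("top","scene")}
def proj(n,P):
    c=C[n]; return cv2.projectPoints(np.atleast_2d(np.asarray(P,float)),c["rvec"],c["tvec"],c["mtx"],c["dist_coeffs"])[0].reshape(-1,2)
def ray(n,uv,z):
    c=C[n]; p=cv2.undistortPoints(np.array([[uv]],float),c["mtx"],c["dist_coeffs"])[0,0]
    R=cv2.Rodrigues(c["rvec"])[0]; o=-R.T@c["tvec"]; d=R.T@np.array([*p,1]); return o+d*(z-o[2])/d[2]
def J(p,X):
    X=np.atleast_2d(X); c,s=np.cos(p[2]),np.sin(p[2]); return X@np.array([[c,s,0],[-s,c,0],[0,0,1]])+[p[0],p[1],0]
E
python3 - <<'E'
from h import *
px=lambda l,x0,y0,f:[((u+.5)/f-.5+x0,(v+.5)/f-.5+y0) for u,v in l]
T=px([(72,62),(320,38),(376,522),(122,554),(212,205)],235,138,4.75)
S=px([(472,44),(645,155),(205,360),(45,235),(397,48)],230,180,6)
X=np.array([[95,62,10],[95,-62,10],[-150,-62,10],[-150,62,10],[0,0,70]])/1e3
def fit(use):
    f=lambda p:np.concatenate([(proj(n,J(p,X))-o).ravel() for n,o in use])
    r=least_squares(f,[.6,0,0],loss='soft_l1'); return r.x,r.fun.reshape(-1,2).round(1)
for use in([("top",T)],[("scene",S)],[("top",T),("scene",S)]):
    p,r=fit(use);print(p);print(r.tolist())
np.save("p.npy",p)
hub=ray("top",T[4],.07);end=ray("top",px([(192,343)],235,138,4.75)[0],.064)
v=end-hub;c,s=np.cos(p[2]),np.sin(p[2]);print(hub,end,np.hypot(v[0],v[1]));vx,vy=c*v[0]+s*v[1],-s*v[0]+c*v[1];print("q",np.arctan2(-vy,-vx))
# overlay
q=np.arctan2(-vy,-vx)
for n in C:
    im=cv2.imread(f"pics/{n}0.png");x0,y0,w,h=(225,130,110,140) if n=="top" else (225,175,125,75);f=4 if n=="top" else 6
    im=cv2.resize(im[y0:y0+h,x0:x0+w],None,fx=f,fy=f,interpolation=cv2.INTER_CUBIC)
    def poly(Q,col):
        u=(proj(n,J(p,np.array(Q)/1e3))-[x0,y0]+.5)*f-.5;cv2.polylines(im,[np.round(u).astype(int)],True,col,1)
    poly(X[:4]*1e3,(0,0,255));poly([[-103,30,60],[-95,30,60],[-95,-30,60],[-103,-30,60]],(0,255,0))
    poly([[-103,30,20],[-103,30,60],[-103,-30,60],[-103,-30,20]],(0,255,0))
    d=np.array([-np.cos(q),-np.sin(q),0]);e=np.array([-d[1],d[0],0]);z=np.array([0,0,64])
    poly([z+6*e,z-6*e,z+65*d-6*e,z+65*d+6*e],(255,0,255))
    for y in(44,-54):poly([[-85,y,40],[-21,y,40],[-21,y+10,40],[-85,y+10,40]],(255,0,0))
    cv2.imwrite(f"pics/ov_{n}.png",im)
E
```

```text
[0.57406435 0.07136877 0.10820585]
[[-0.5, -0.1], [0.0, -0.6], [0.8, 1.1], [-0.8, 0.4], [0.4, -0.6]]
[0.57252153 0.06870266 0.09728562]
[[-0.2, 0.2], [0.8, -0.4], [0.3, 0.1], [-1.0, -1.0], [-0.1, 0.7]]
[0.57373867 0.07089127 0.10487204]
[[-0.2, -0.1], [0.4, -0.4], [0.8, 1.4], [-0.8, 0.4], [0.6, -0.5], [-0.6, -0.3], [0.6, -1.0], [0.7, -0.3], [-0.9, -1.2], [-0.1, 0.3]]
[0.57261521 0.07226017 0.07      ] [0.50921901 0.08129573 0.064     ] 0.06403686048972004
q -0.24644382858652789
```

```bash
python3 -c "
import cv2,numpy as np
a=cv2.imread('pics/ov_top.png');b=cv2.imread('pics/ov_scene.png');b=cv2.resize(b,(340,204));h=np.zeros((560,790,3),np.uint8);h[:560,:440]=a;h[:204,445:785]=b;cv2.imwrite('pics/ov.png',h)"
```

```text
(no output)
```

View pics/ov.png

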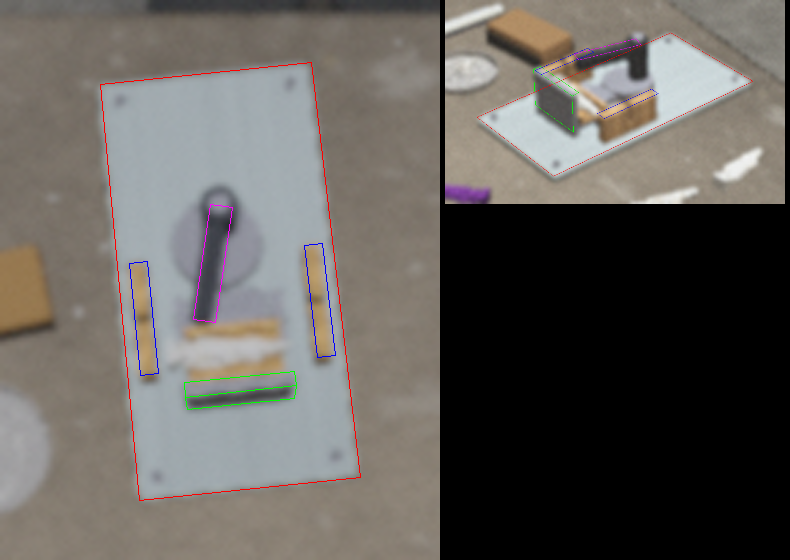

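View pics/ov_scene.png

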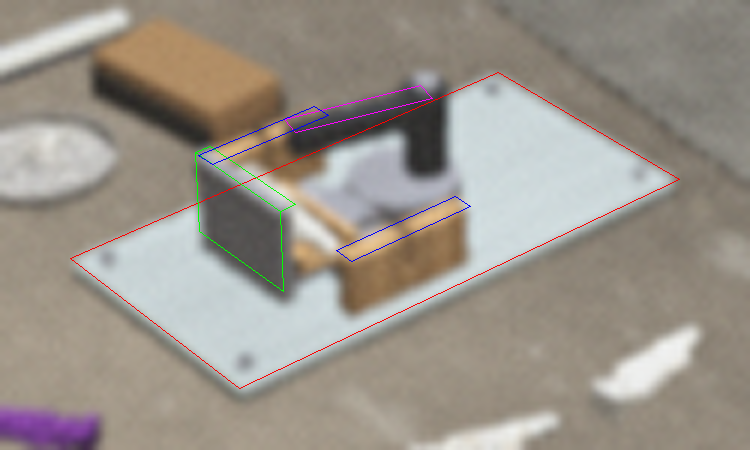

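```bash
cat >> h.py <<'E'
from scipy.spatial.transform import Rotation as Ro
P0=np.array([.5725,.071,.105])
def plan(xj,yj,z,align=True):
    o=get_obs();R=Ro.from_quat(o["ee_rot"]).as_matrix()
    t=J(P0,[xj,yj,z])[0]; d=R.T@(t-o["position"])
    ya=np.arctan2(R[1,1],R[0,1]); dy=(P0[2]+np.pi/2-ya+np.pi/2)%np.pi-np.pi/2
    print("delta_tool",d.round(4),"turn",round(-dy/np.pi,4),"rows",np.linalg.norm(d)/.0417)
def where(pr=True):
    o=get_obs();c,s=np.cos(P0[2]),np.sin(P0[2]);v=o["position"]-[P0[0],P0[1],0]
    R=Ro.from_quat(o["ee_rot"]).as_matrix()
    j=np.array([c*v[0]+s*v[1],-s*v[0]+c*v[1],v[2]])*1e3
    f=o["ft_force"];fj=[c*f[0]+s*f[1],-s*f[0]+c*f[1],f[2]]
    print("t",round(o["clock"],2),"jig mm",j.round(1),"yaw err deg",np.rad2deg(np.arctan2(R[1,1],R[0,1])-P0[2]-np.pi/2).round(2),"F jig",np.round(fj,1),"tilt",R[:2,2].round(3),"w",o["grip_width"].round(3))
E
python3 -c "
from h import *
where();plan(-49e-3,-16e-3,.15)"
```

```text
Traceback (most recent call last):
  File "h.py", line 24, in where
    print("t",round(o["clock"],2),"jig mm",j.round(1),"yaw err deg",np.rad2deg(np.arctan2(R[1,1],R[0,1])-P0[2]-np.pi/2).round(2),"F jig",np.round(fj,1),"tilt",R[:2,2].round(3),"w",o["grip_width"].round(3))
                                                                                                                                                                                    ^^^^^^^^^^^^^^^^^^^^^
AttributeError: 'float' object has no attribute 'round'
```

```bash
sed -i 's/o\["grip_width"\].round(3)/round(o["grip_width"],3)/' h.py
python3 -c "
from h import *
where();plan(-49e-3,-16e-3,.15)"
```

```text
t 0.1 jig mm [-250.4  522.   230.6] yaw err deg -31.5 F jig [0.5 0.1 0. ] tilt [-0.001 -0.001] w 0.997
delta_tool [-0.4528 -0.3534  0.0811] turn -0.175 rows 13.911163575812076
```

```bash
python3 -m handwheel '[{"jaw":0,"delta_pos":[-0.03,-0.025,0],"turn":-0.02},{"jaw":0,"delta_pos":[-0.06,-0.047,0],"turn":-0.04},{"jaw":0,"delta_pos":[-0.09,-0.07,0],"turn":-0.06},{"jaw":0,"delta_pos":[-0.12,-0.094,0],"turn":-0.08},{"jaw":0,"delta_pos":[-0.15,-0.117,0],"turn":-0.10},{"jaw":0,"delta_pos":[-0.18,-0.14,0],"turn":-0.12},{"jaw":0,"delta_pos":[-0.21,-0.164,0],"turn":-0.14},{"jaw":0,"delta_pos":[-0.24,-0.187,0],"turn":-0.16},{"jaw":0,"delta_pos":[-0.27,-0.21,0],"turn":-0.175},{"jaw":0,"delta_pos":[-0.29,-0.226,0],"turn":-0.175}]'
python3 -c "
from h import *
where();plan(-49e-3,-16e-3,.15)"
```

```text
clock: 0.93
position: [0.4348, 0.2316, 0.2312]
ee_rot: [-0.052, 0.999, -0.0, 0.0]
ft_force: [-0.3, -0.4, 1.0]
grip_width: 0.001
t 0.93 jig mm [-120.1  174.2  231.2] yaw err deg -0.0 F jig [-0.4 -0.3  1. ] tilt [ 0.    -0.001] w 0.001
delta_tool [-0.0711 -0.1901  0.0814] turn -0.0 rows 5.24410092443509
```

```bash
python3 -m handwheel '[{"jaw":0,"delta_pos":[-0.01,-0.03,0.01],"turn":0},{"jaw":0,"delta_pos":[-0.022,-0.06,0.03],"turn":0},{"jaw":0,"delta_pos":[-0.035,-0.09,0.05],"turn":0},{"jaw":0,"delta_pos":[-0.047,-0.12,0.07],"turn":0},{"jaw":0,"delta_pos":[-0.06,-0.15,0.08],"turn":0},{"jaw":0,"delta_pos":[-0.066,-0.17,0.09],"turn":0},{"jaw":0,"delta_pos":[-0.071,-0.185,0.1],"turn":0},{"jaw":0,"delta_pos":[-0.071,-0.19,0.11],"turn":0},{"jaw":0,"delta_pos":[-0.071,-0.19,0.11],"turn":0}]'
python3 - <<'E'
from h import *
where()
for n,(x,y,w,h,f) in {"top":(225,130,110,140,4),"scene":(215,140,135,110,5)}.items():
    a=camera(n)[:,:,::-1][y:y+h,x:x+w];cv2.imwrite(f"pics/a_{n}.png",cv2.resize(a,None,fx=f,fy=f,interpolation=cv2.INTER_CUBIC))
E
```

```text
clock: 1.68
position: [0.5227, 0.0525, 0.1191]
ee_rot: [-0.051, 0.999, -0.0, -0.002]
ft_force: [-0.2, 0.2, -0.5]
grip_width: -0.0
t 1.68 jig mm [-51.4 -13.1 119.1] yaw err deg -0.13 F jig [-0.2  0.2 -0.5] tilt [-0.003 -0.001] w -0.0
```

View pics/a_scene.png

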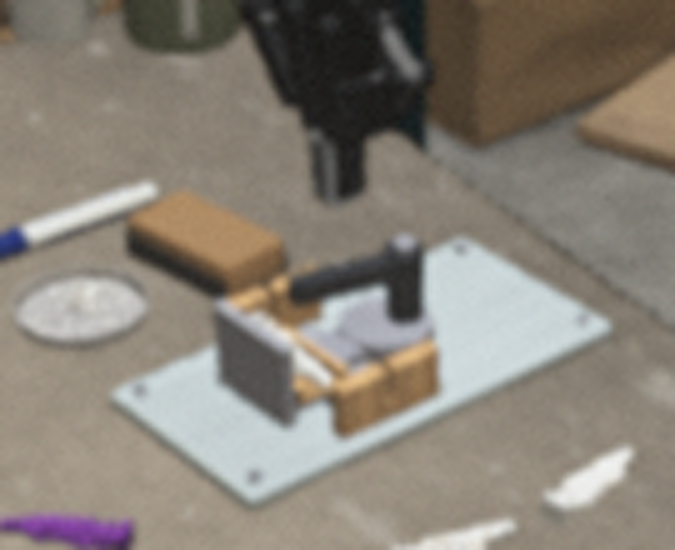

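View pics/a_top.png

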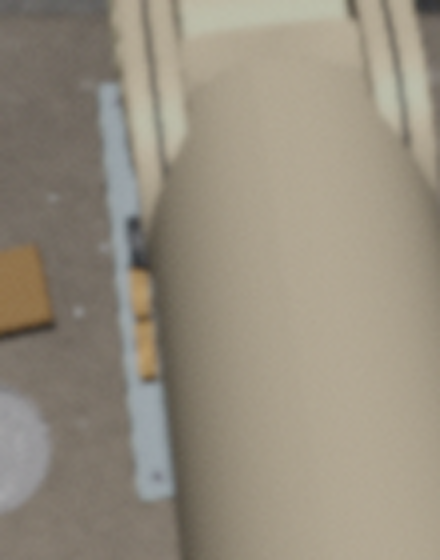

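The crop shows the shut fingertips at about (283,179) px, above and right of the lever. The lever is unmoved, so I'm descending on its right side.

```bash
python3 -m handwheel '[{"jaw":0,"delta_pos":[0,0,0],"turn":0},{"jaw":0,"delta_pos":[0,-0.002,0.02],"turn":0},{"jaw":0,"delta_pos":[0,-0.002,0.04],"turn":0},{"jaw":0,"delta_pos":[0,-0.002,0.06],"turn":0},{"jaw":0,"delta_pos":[0,-0.002,0.07],"turn":0},{"jaw":0,"delta_pos":[0,-0.002,0.07],"turn":0},{"jaw":0,"delta_pos":[0,-0.002,0.07],"turn":0}]'
python3 - <<'E'
from h import *
where()
# path centre for lever angles
for ph in list(range(166,-1,-12))+[0]:
    a=np.deg2rad(ph);d=np.array([np.cos(a),np.sin(a)]);t=np.array([np.sin(a),-np.cos(a)])
    h=6+11*abs(t[0])+14.5*abs(t[1]); print(ph,(45*d-h*t).round(1))
E
```

```text
clock: 2.37
position: [0.5243, 0.0526, 0.0519]
ee_rot: [-0.053, 0.999, 0.0, 0.0]
ft_force: [0.3, 0.6, 1.5]
grip_width: -0.002
t 2.37 jig mm [-49.9 -13.3  51.9] yaw err deg 0.05 F jig [0.3 0.5 1.5] tilt [0. 0.] w -0.002
166 [-49.2 -11.2]
154 [-50.9  -1.7]
142 [-50.4   8.6]
130 [-47.1  19.2]
118 [-41.   29.2]
106 [-32.2  37.6]
94 [-21.1  43.6]
82 [-12.5  47.2]
70 [-4.6 49.6]
58 [ 4.3 50.4]
46 [14. 49.]
34 [23.8 45.2]
22 [32.9 38.7]
10 [40.5 29.7]
0 [45.  20.5]
```

```bash
python3 -m handwheel '[{"jaw":0,"delta_pos":[0,0.004,0],"turn":0},{"jaw":0,"delta_pos":[0.0005,0.008,0],"turn":0},{"jaw":0,"delta_pos":[0.001,0.012,0],"turn":0},{"jaw":0,"delta_pos":[0.001,0.017,0],"turn":0},{"jaw":0,"delta_pos":[0.0005,0.022,0],"turn":0},{"jaw":0,"delta_pos":[-0.001,0.027,0],"turn":0},{"jaw":0,"delta_pos":[-0.003,0.0325,0],"turn":0},{"jaw":0,"delta_pos":[-0.0055,0.0375,0],"turn":0},{"jaw":0,"delta_pos":[-0.009,0.0425,0],"turn":0},{"jaw":0,"delta_pos":[-0.009,0.0425,0],"turn":0}]'
cat > snap.py <<'E'
from h import *
import sys
where()
x,y,w,h,f=215,150,135,100,5.5
a=camera("scene")[:,:,::-1][y:y+h,x:x+w];cv2.imwrite(f"pics/{sys.argv[1]}.png",cv2.resize(a,None,fx=f,fy=f,interpolation=cv2.INTER_CUBIC))
E
python3 snap.py b1
```

```text
clock: 3.2
position: [0.5288, 0.0956, 0.0517]
ee_rot: [-0.053, 0.999, -0.0, 0.0]
ft_force: [-0.2, -2.2, 0.3]
grip_width: -0.003
t 3.2 jig mm [-40.9  29.1  51.7] yaw err deg 0.03 F jig [-0.4 -2.1  0.3] tilt [ 0. -0.] w -0.003
```

View pics/b1.png

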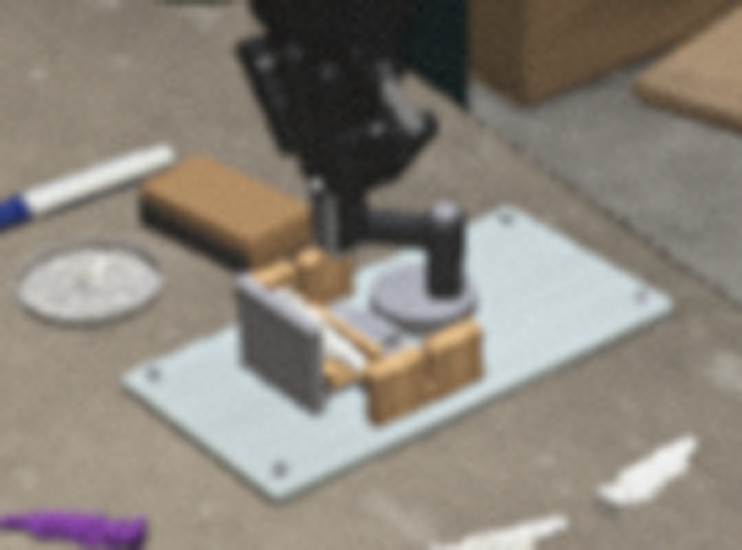

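The finger at (330,230) in the crop is pushing the lever, which now points left. Continuing along the arc.

```bash
python3 -m handwheel '[{"jaw":0,"delta_pos":[-0.004,0.0045,0],"turn":0},{"jaw":0,"delta_pos":[-0.0085,0.0085,0],"turn":0},{"jaw":0,"delta_pos":[-0.014,0.012,0],"turn":0},{"jaw":0,"delta_pos":[-0.02,0.0145,0],"turn":0},{"jaw":0,"delta_pos":[-0.0245,0.0165,0],"turn":0},{"jaw":0,"delta_pos":[-0.0285,0.018,0],"turn":0},{"jaw":0,"delta_pos":[-0.0325,0.0195,0],"turn":0},{"jaw":0,"delta_pos":[-0.0365,0.0205,0],"turn":0},{"jaw":0,"delta_pos":[-0.041,0.021,0],"turn":0},{"jaw":0,"delta_pos":[-0.045,0.0215,0],"turn":0}]'
python3 snap.py b2
```

```text
clock: 4.08
position: [0.5697, 0.1212, 0.0508]
ee_rot: [-0.052, 0.999, -0.0, -0.002]
ft_force: [-6.5, -1.9, 0.7]
grip_width: -0.001
t 4.08 jig mm [ 2.5 50.3 50.8] yaw err deg -0.01 F jig [-6.6 -1.2  0.7] tilt [-0.003 -0.   ] w -0.001
```

View pics/b2.png

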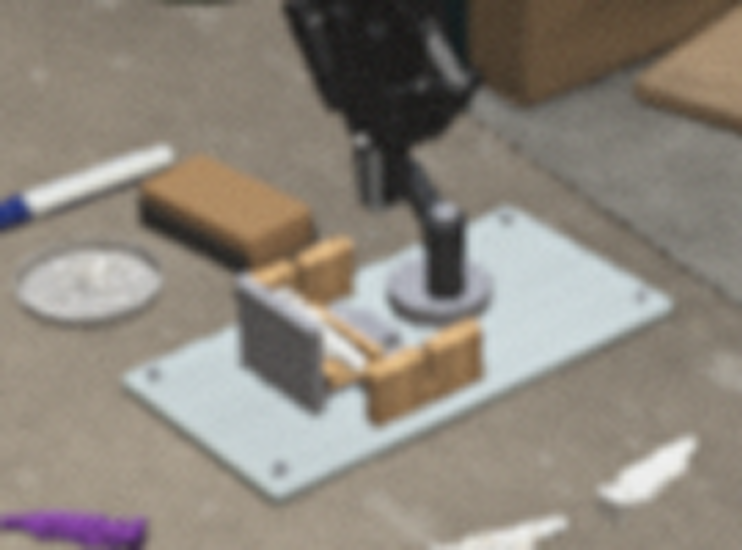

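Lever now at roughly 60° left of forward; continuing to about 6° short.

```bash
python3 -m handwheel '[{"jaw":0,"delta_pos":[-0.005,-0.0005,0],"turn":0},{"jaw":0,"delta_pos":[-0.01,-0.0015,0],"turn":0},{"jaw":0,"delta_pos":[-0.015,-0.003,0],"turn":0},{"jaw":0,"delta_pos":[-0.0195,-0.005,0],"turn":0},{"jaw":0,"delta_pos":[-0.0245,-0.008,0],"turn":0},{"jaw":0,"delta_pos":[-0.029,-0.012,0],"turn":0},{"jaw":0,"delta_pos":[-0.033,-0.016,0],"turn":0},{"jaw":0,"delta_pos":[-0.0365,-0.021,0],"turn":0},{"jaw":0,"delta_pos":[-0.0385,-0.0245,0],"turn":0},{"jaw":0,"delta_pos":[-0.0385,-0.0245,0],"turn":0}]'
python3 snap.py b3
```

```text
clock: 4.97
position: [0.6116, 0.1019, 0.0512]
ee_rot: [-0.053, 0.999, 0.001, -0.0]
ft_force: [-1.9, 2.4, -0.4]
grip_width: 0.003
t 4.97 jig mm [42.1 26.7 51.2] yaw err deg 0.03 F jig [-1.7  2.6 -0.4] tilt [-0.001  0.002] w 0.003
```

View pics/b3.png

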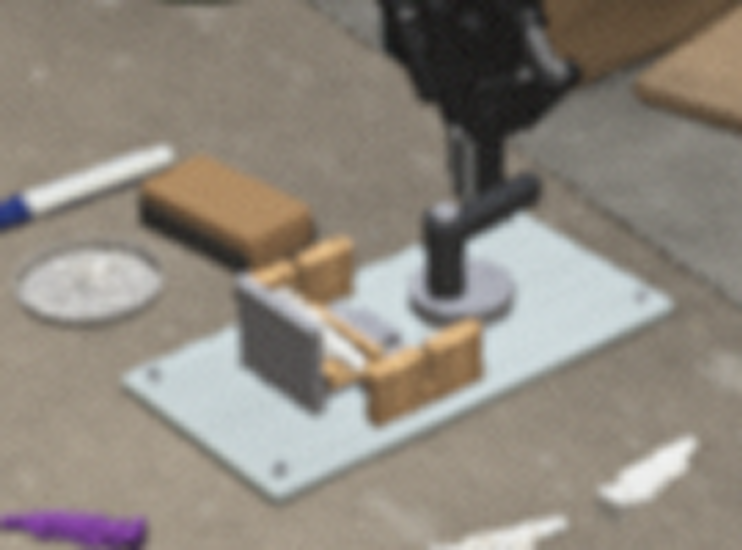

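```bash
python3 -m handwheel '[{"jaw":0,"delta_pos":[-0.001,-0.003,0],"turn":0},{"jaw":0,"delta_pos":[-0.002,-0.0055,0],"turn":0},{"jaw":0,"delta_pos":[-0.002,-0.0055,0],"turn":0},{"jaw":0,"delta_pos":[-0.002,-0.0055,0],"turn":0}]'
python3 -c "
from h import *
where()"
python3 -m handwheel '[{"jaw":0,"delta_pos":[0,0.02,0],"turn":0},{"jaw":0,"delta_pos":[0,0.03,-0.03],"turn":0},{"jaw":0,"delta_pos":[0,0.06,-0.06],"turn":0},{"jaw":0,"delta_pos":[0.01,0.09,-0.08],"turn":0},{"jaw":0,"delta_pos":[0.03,0.12,-0.08],"turn":0},{"jaw":0,"delta_pos":[0.05,0.15,-0.08],"turn":0},{"jaw":0,"delta_pos":[0.07,0.18,-0.08],"turn":0},{"jaw":0,"delta_pos":[0.08,0.2,-0.08],"turn":0},{"jaw":0,"delta_pos":[0.08,0.2,-0.08],"turn":0}]'
python3 - <<'E'
from h import *
where()
for n,(x,y,w,h,f) in {"top":(225,130,110,140,4),"scene":(215,150,135,100,5.5)}.items():
    im=camera(n)[:,:,::-1];cv2.imwrite(f"pics/c_{n}_raw.png",im);a=im[y:y+h,x:x+w];cv2.imwrite(f"pics/c_{n}.png",cv2.resize(a,None,fx=f,fy=f,interpolation=cv2.INTER_CUBIC))
E
```

```text
clock: 5.35
position: [0.6144, 0.0965, 0.0513]
ee_rot: [-0.053, 0.999, 0.0, -0.0]
ft_force: [-3.0, 4.1, -0.7]
grip_width: 0.0
t 5.35 jig mm [44.3 21.  51.3] yaw err deg 0.04 F jig [-2.5  4.4 -0.7] tilt [-0.     0.001] w 0.0
clock: 6.1
position: [0.5112, 0.2918, 0.1319]
ee_rot: [-0.056, 0.998, 0.001, 0.0]
ft_force: [0.1, 1.2, -0.2]
grip_width: -0.0
t 6.1 jig mm [-37.8 226.  131.9] yaw err deg 0.42 F jig [ 0.2  1.1 -0.2] tilt [0.    0.003] w -0.0
```

View pics/c_scene.png

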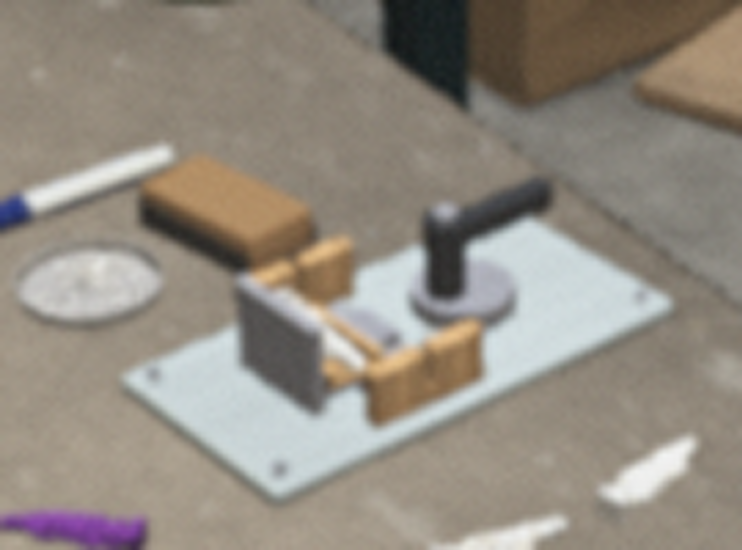

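View pics/c_top.png

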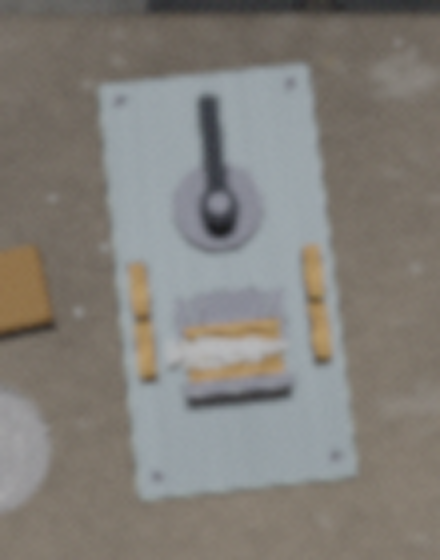

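```bash
python3 - <<'E'
from h import *
im=cv2.imread("pics/c_top_raw.png").astype(float);g=im.mean(2)
L=[];E1=[];E2=[]
for v in range(156,172):
    r=g[v,268:290];w=np.clip(np.median(r)-15-r,0,None);L.append((268+(w*np.arange(22)).sum()/w.sum(),v))
b=cv2.GaussianBlur(im[:,:,0]-0.4*im[:,:,2],(0,0),1)
for v in range(155,250):
    # crude centre columns
    cl=250+(v-152)*10.0/100; cr=302+(v-147)*11/100
    for c,E in((cl,E1),(cr,E2)):
        c=int(round(c)); k=np.arange(c-6,c+7); d=np.abs(np.gradient(b[v,k])); d=np.clip(d-d.max()*.4,0,None); E.append(((k*d).sum()/d.sum(),v))
def fit(px,z):
    W=np.array([ray("top",p,z)[:2] for p in px])
    # robust line y=a x+b
    r=least_squares(lambda q:q[0]*(W[:,0]-.57)+q[1]-W[:,1],[.1,.07],loss='soft_l1',f_scale=.0007);return r.x,np.std(r.fun)
for n,x,z in(("lever",L,.062),("left",E1,.010),("right",E2,.010)):
    q,s=fit(x,z);print(n,np.rad2deg(np.arctan(q[0])).round(2),q[1].round(4),s.round(5))
E
```

```text
lever 5.94 0.0721 0.00016
left 6.47 0.1337 0.0036
right 6.01 0.0097 0.00309
```

Lever direction measures 5.9° against 6.0–6.5° for the plate edges, so it's straight forward to within about 0.5°. The top view shows the casting still in its nest at crop (230,352). Next I go behind the tab.

```bash
python3 -m handwheel '[{"jaw":0,"delta_pos":[0.01,-0.03,0],"turn":0},{"jaw":0,"delta_pos":[0.022,-0.06,0],"turn":0},{"jaw":0,"delta_pos":[0.035,-0.09,0],"turn":0},{"jaw":0,"delta_pos":[0.05,-0.12,0],"turn":0},{"jaw":0,"delta_pos":[0.065,-0.15,0],"turn":0},{"jaw":0,"delta_pos":[0.08,-0.18,0],"turn":0},{"jaw":0,"delta_pos":[0.09,-0.21,0],"turn":0},{"jaw":0,"delta_pos":[0.094,-0.226,0],"turn":0},{"jaw":0,"delta_pos":[0.094,-0.226,0],"turn":0},{"jaw":0,"delta_pos":[0.094,-0.226,0],"turn":0}]'
python3 -c "
from h import *
where();plan(-.132,0,.035)"
```

```text
clock: 7.03
position: [0.445, 0.0495, 0.1318]
ee_rot: [-0.05, 0.999, 0.0, 0.001]
ft_force: [-0.0, 0.3, -0.2]
grip_width: -0.001
t 7.03 jig mm [-129.1   -8.   131.8] yaw err deg -0.26 F jig [ 0.   0.3 -0.2] tilt [0.001 0.   ] w -0.001
delta_tool [0.0031 0.008  0.0968] turn -0.0015 rows 2.3293029619554466
```

```bash
python3 -m handwheel '[{"jaw":0,"delta_pos":[0.003,0.008,0],"turn":0},{"jaw":0,"delta_pos":[0.003,0.008,0],"turn":0},{"jaw":0,"delta_pos":[0.003,0.008,0.025],"turn":0},{"jaw":0,"delta_pos":[0.003,0.008,0.05],"turn":0},{"jaw":0,"delta_pos":[0.003,0.008,0.075],"turn":0},{"jaw":0,"delta_pos":[0.003,0.008,0.09],"turn":0},{"jaw":0,"delta_pos":[0.003,0.008,0.097],"turn":0},{"jaw":0,"delta_pos":[0.003,0.008,0.097],"turn":0},{"jaw":0,"delta_pos":[0.003,0.008,0.097],"turn":0}]'
python3 snap.py d1
```

```text
clock: 7.78
position: [0.4408, 0.0597, 0.0347]
ee_rot: [-0.053, 0.999, -0.0, 0.0]
ft_force: [-0.5, -0.1, -0.1]
grip_width: -0.001
t 7.78 jig mm [-132.2    2.6   34.7] yaw err deg 0.05 F jig [-0.6 -0.1 -0.1] tilt [ 0. -0.] w -0.001
```

View pics/d1.png

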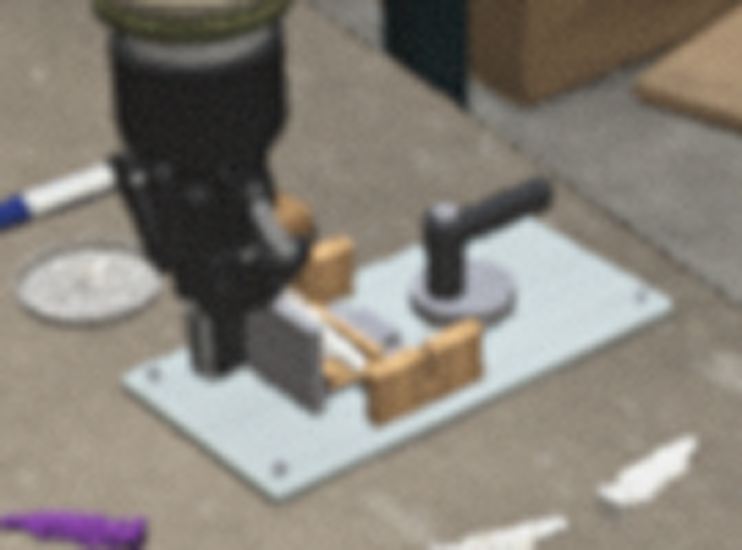

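The fingers, at (215,345) in the crop, stand behind the tab and clear of it. Pushing now, gently so the casting isn't jolted.

```bash
python3 -m handwheel '[{"jaw":0,"delta_pos":[-0.006,-0.0025,0],"turn":0},{"jaw":0,"delta_pos":[-0.01,-0.0025,0],"turn":0},{"jaw":0,"delta_pos":[-0.013,-0.0025,0],"turn":0},{"jaw":0,"delta_pos":[-0.016,-0.0025,0],"turn":0},{"jaw":0,"delta_pos":[-0.019,-0.0025,0],"turn":0},{"jaw":0,"delta_pos":[-0.022,-0.0025,0],"turn":0},{"jaw":0,"delta_pos":[-0.025,-0.0025,0],"turn":0},{"jaw":0,"delta_pos":[-0.028,-0.0025,0],"turn":0},{"jaw":0,"delta_pos":[-0.031,-0.0025,0],"turn":0},{"jaw":0,"delta_pos":[-0.034,-0.0025,0],"turn":0}]'
python3 snap.py d2
```

```text
clock: 8.67
position: [0.4745, 0.0603, 0.0341]
ee_rot: [-0.053, 0.999, 0.0, -0.0]
ft_force: [-2.9, -0.7, 1.2]
grip_width: 0.0
t 8.67 jig mm [-98.6  -0.3  34.1] yaw err deg 0.0 F jig [-3.  -0.4  1.2] tilt [-0.001  0.   ] w 0.0
```

View pics/d2.png

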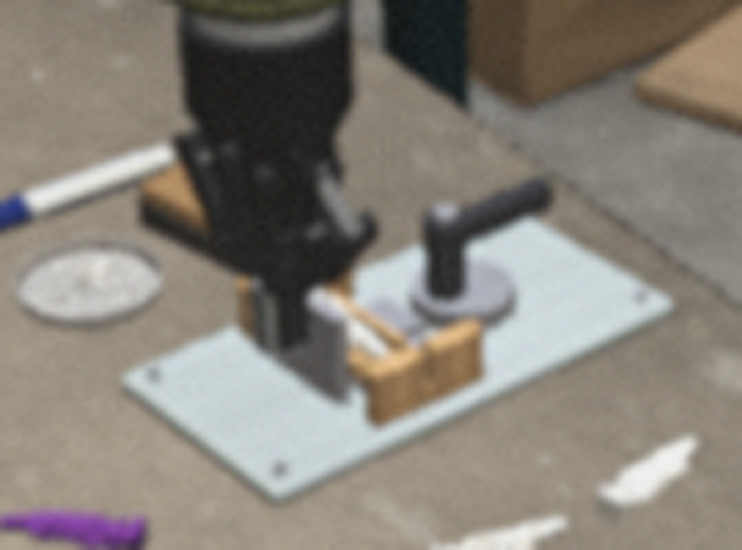

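```bash
python3 -m handwheel '[{"jaw":0,"delta_pos":[-0.0015,0,0],"turn":0},{"jaw":0,"delta_pos":[-0.003,0,0],"turn":0},{"jaw":0,"delta_pos":[-0.004,0,0],"turn":0},{"jaw":0,"delta_pos":[-0.004,0,0],"turn":0}]'
python3 -c "
from h import *
where()"
python3 -m handwheel '[{"jaw":0,"delta_pos":[-0.001,0,0],"turn":0},{"jaw":0,"delta_pos":[-0.002,0,0],"turn":0},{"jaw":0,"delta_pos":[-0.002,0,0],"turn":0}]'
python3 -c "
from h import *
where()"
```

```text
clock: 9.05
position: [0.4787, 0.0607, 0.0342]
ee_rot: [-0.052, 0.999, 0.0, 0.0]
ft_force: [-1.3, 0.7, -1.0]
grip_width: -0.003
t 9.05 jig mm [-94.4  -0.4  34.2] yaw err deg 0.0 F jig [-1.2  0.9 -1. ] tilt [0. 0.] w -0.003
clock: 9.3
position: [0.4806, 0.0609, 0.0343]
ee_rot: [-0.053, 0.999, 0.0, 0.0]
ft_force: [-2.0, 1.2, -1.6]
grip_width: -0.001
t 9.3 jig mm [-92.4  -0.4  34.3] yaw err deg 0.0 F jig [-1.8  1.4 -1.6] tilt [0. 0.] w -0.001
```

Still only the friction force, so not home yet. I'll creep on until the force steps up.

```bash
python3 -m handwheel '[{"jaw":0,"delta_pos":[-0.0005,0,0],"turn":0},{"jaw":0,"delta_pos":[-0.001,0,0],"turn":0},{"jaw":0,"delta_pos":[-0.001,0,0],"turn":0}]'
python3 -c "
from h import *
where()"
python3 -m handwheel '[{"jaw":0,"delta_pos":[-0.0005,0,0],"turn":0},{"jaw":0,"delta_pos":[-0.001,0,0],"turn":0},{"jaw":0,"delta_pos":[-0.001,0,0],"turn":0}]'
python3 snap.py d3
```

```text
clock: 9.55
position: [0.4815, 0.061, 0.0343]
ee_rot: [-0.052, 0.999, 0.0, 0.0]
ft_force: [-1.9, 1.4, -0.7]
grip_width: 0.004
t 9.55 jig mm [-91.5  -0.4  34.3] yaw err deg 0.0 F jig [-1.7  1.6 -0.7] tilt [0. 0.] w 0.004
clock: 9.8
position: [0.4825, 0.0611, 0.0343]
ee_rot: [-0.052, 0.999, 0.0, -0.0]
ft_force: [-2.7, -0.1, -1.5]
grip_width: -0.001
t 9.8 jig mm [-90.6  -0.4  34.3] yaw err deg 0.0 F jig [-2.7  0.1 -1.5] tilt [-0.  0.] w -0.001
```

View pics/d3.png

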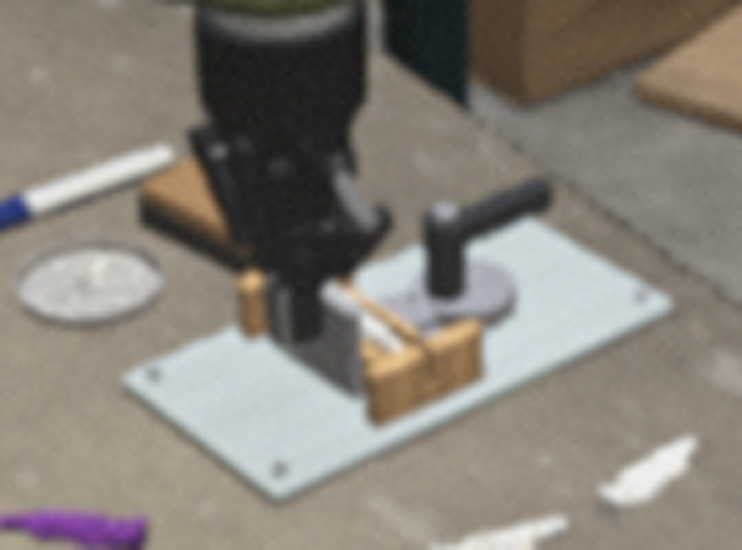

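```bash
for i in 1; do python3 -m handwheel '[{"jaw":0,"delta_pos":[-0.0005,0,0],"turn":0},{"jaw":0,"delta_pos":[-0.001,0,0],"turn":0},{"jaw":0,"delta_pos":[-0.001,0,0],"turn":0}]' | grep -E "force|position"; done
python3 -m handwheel '[{"jaw":0,"delta_pos":[-0.0005,0,0],"turn":0},{"jaw":0,"delta_pos":[-0.001,0,0],"turn":0},{"jaw":0,"delta_pos":[-0.001,0,0],"turn":0}]'
python3 -c "
from h import *
where()"
```

```text
position: [0.4825, 0.0611, 0.0342]
ft_force: [-8.1, 0.4, 4.3]
clock: 10.35
position: [0.4825, 0.0611, 0.0341]
ee_rot: [-0.052, 0.999, 0.0, -0.002]
ft_force: [-13.5, -0.4, 9.8]
grip_width: 0.002
t 10.35 jig mm [-90.5  -0.4  34.1] yaw err deg -0.0 F jig [-13.5   1.    9.8] tilt [-0.004 -0.   ] w 0.002
```

Hard stop: no further motion while the force rose to 13.5 N. I'm backing straight off, lifting, and moving aside to check.

```bash
python3 -m handwheel '[{"jaw":0,"delta_pos":[0.01,0,0],"turn":0},{"jaw":0,"delta_pos":[0.025,0,0],"turn":0},{"jaw":0,"delta_pos":[0.04,0,-0.01],"turn":0},{"jaw":0,"delta_pos":[0.04,0,-0.04],"turn":0},{"jaw":0,"delta_pos":[0.04,0,-0.07],"turn":0},{"jaw":0,"delta_pos":[0.04,0.02,-0.1],"turn":0},{"jaw":0,"delta_pos":[0.04,0.05,-0.12],"turn":0},{"jaw":0,"delta_pos":[0.04,0.085,-0.12],"turn":0},{"jaw":0,"delta_pos":[0.04,0.12,-0.12],"turn":0},{"jaw":0,"delta_pos":[0.04,0.15,-0.12],"turn":0}]'
python3 -m handwheel '[{"jaw":0,"delta_pos":[0,0.035,0],"turn":0},{"jaw":0,"delta_pos":[0,0.07,0],"turn":0},{"jaw":0,"delta_pos":[0,0.09,0],"turn":0},{"jaw":0,"delta_pos":[0,0.09,0],"turn":0}]'
python3 - <<'E'
from h import *
where()
for n,(x,y,w,h,f) in {"top":(225,130,110,140,4),"scene":(215,150,135,100,5.5)}.items():
    im=camera(n)[:,:,::-1];cv2.imwrite(f"pics/e_{n}_raw.png",im);a=im[y:y+h,x:x+w];a=cv2.resize(a,None,fx=f,fy=f,interpolation=cv2.INTER_CUBIC)
    if n=="top":
      for Q,col in(([[-81,30,60],[-73,30,60],[-73,-30,60],[-81,-30,60]],(0,255,0)),):
        u=(proj(n,J(P0,np.array(Q)/1e3))-[x,y]+.5)*f-.5;cv2.polylines(a,[np.round(u).astype(int)],True,col,1)
    cv2.imwrite(f"pics/e_{n}.png",a)
E
```

```text
clock: 11.18
position: [0.4292, 0.2088, 0.1554]
ee_rot: [-0.053, 0.999, 0.001, 0.002]
ft_force: [1.2, -0.2, -0.8]
grip_width: -0.003
clock: 11.52
position: [0.4184, 0.3008, 0.1546]
ee_rot: [-0.055, 0.998, 0.001, 0.001]
ft_force: [-0.0, -0.4, -0.5]
grip_width: -0.001
t 11.52 jig mm [-129.2  244.7  154.6] yaw err deg 0.34 F jig [-0.1 -0.4 -0.5] tilt [0.001 0.002] w -0.001
```

View pics/e_top.png

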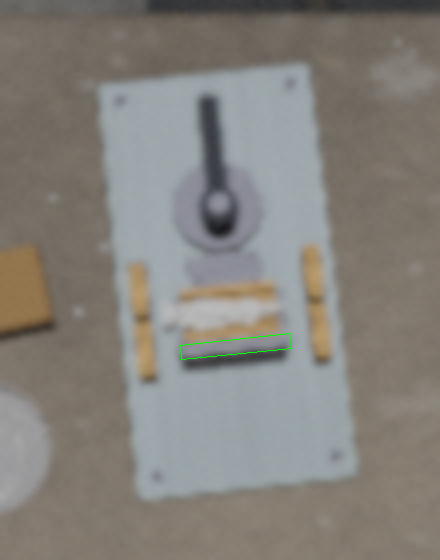

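View pics/e_scene.png

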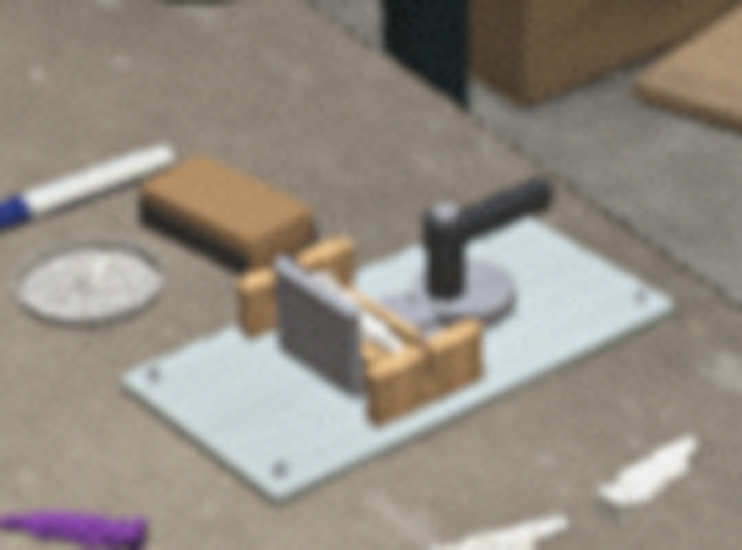

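```bash
python3 - <<'E'
from h import *
a=cv2.imread("pics/c_top_raw.png");b=cv2.imread("pics/e_top_raw.png");z=cv2.imread("pics/top0.png")
u=lambda i:cv2.resize(i,None,fx=8,fy=8,interpolation=cv2.INTER_CUBIC)
for nm,(x,y,w,h),zz in(("tab",(271,223,28,9),.06),("nest+casting",(266,209,32,16),.033)):
    t=u(a[y:y+h,x:x+w]);B=u(b[y-20:y+h+5,x-10:x+w+10]);r=cv2.matchTemplate(B,t,cv2.TM_CCOEFF_NORMED);_,m,_,l=cv2.minMaxLoc(r)
    d=np.array([l[0]/8-10,l[1]/8-20]);c=np.array([x+w/2,y+h/2]);v=ray("top",c+d,zz)-ray("top",c,zz)
    print(nm,d,round(m,3),"mm",(1e3*np.hypot(*v[:2])).round(1))
for nm,(x,y,w,h) in dict(sa=(340,170,18,30),sb=(345,205,14,34),lid=(203,225,37,37),block=(196,190,45,32),pen=(178,198,14,66),hublever=(268,150,22,40)).items():
    ref=a if nm=="hublever" else z
    t=u(ref[y:y+h,x:x+w]);r=cv2.matchTemplate(u(b[y-6:y+h+6,x-6:x+w+6]),t,cv2.TM_CCOEFF_NORMED);_,m,_,l=cv2.minMaxLoc(r);print(nm,l[0]/8-6,l[1]/8-6,round(m,3))
E
```

```text
tab [-1.25 -9.75] 0.99 mm 21.6
nest+casting [-0.875 -9.625] 0.95 mm 21.9
sa 0.0 0.0 0.999
sb 0.0 0.0 0.999
lid 0.0 0.0 0.998
block 0.0 0.0 0.996
pen 0.25 -0.75 0.856
hublever 0.0 0.0 0.999
```

The slide has moved 22 mm, the casting moved with it, and the lever is unchanged. The weak pen match probably comes from the arm overlapping that part of the top view; the scene view shows the pen where it was. Handing in.

```bash
python3 -c "
import cv2
a=cv2.imread('pics/scene0.png');b=cv2.imread('pics/e_scene_raw.png');print('pen diff scene',cv2.absdiff(a,b)[170:200,198:250].mean())
from workcell import *
print(hand_in())"
```

```text
pen diff scene 1.8858974358974359
the job is handed in; nothing more can be done
None
```

I set the jig in the order asked and handed it in at about 11.6 s of the 48 s allowed; `hand_in` gives no verdict.

- **Lever:** I swung it with the outside of the shut fingers, from its start at q ≈ -0.25 rad round the left side. It now points straight away from the slide: it measured 5.9° against 6.0–6.5° for the plate edges, so within about 0.5°. It had not moved when I checked again after the push.
- **Slide:** I then pushed the tab from behind until it hit a hard stop, where the fingers stopped advancing and the wrist force rose to about 13.5 N along the push. The top view shows the tab moved 21.6 mm and the nest with the casting 21.9 mm, against a nominal 22 mm.
- **Stop position:** The fingers stopped about 1.5 mm farther forward than I had worked out. That is within the camera calibration and finger-size uncertainty.
- **Casting and other things:** The casting is still in its nest, and the spare castings, lid and sanding block show no shift.
- **Marker pen:** The top-view check was poor (match 0.86, about 0.8 px offset), probably because the arm covered part of it. The scene camera shows it where it was (mean pixel difference 1.9).

At hand-in the robot stood clear of everything.

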